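# Make up two breakfast trays

## Robot

A 6-joint arm with a two-finger parallel gripper is mounted at the origin on the work surface. World frame = base frame: x ahead of the robot, y to its left, z up, the work surface at z = 0. Lengths are in m, angles in rad, forces in N, time in s.
With the tool pointing down it reaches from about 0.275 to 0.825 m from the base axis. Payload 4.9 kg.
Tool frame: the origin (TCP) lies midway between the tips of the shut fingers; the grasp point (between the pads) lies 19 mm behind it; z points along the fingers, y is the direction in which the jaws open and shut (so a half turn about z gives the same grasp; the last joint's range is limited). The gripper opens to 85 mm and grips with 20 to 120 N. Pads are 22 mm wide; open, the fingers measure 114 mm over their backs; the gripper's body (76 mm by 85 mm) begins 54 mm behind the grasp point. The pads swing forward as they close: fully open they stand 13 mm farther back than shut.
Start: joints at [1.081, 0.326, -0.193, 1.052, 0, 1.437], TCP at [0.192, 0.516, 0.231] pointing down, gripper open.
Joint ranges: [-2.65, 2.65], [-0.97, 1.79], [-1.3, 1.35], [-1.93, 2.1], [-1.47, 1.37], [-3.14, 3.14]. Speed limits (rad/s): [2.57, 2.57, 3.14, 3.14, 3.14, 3.14].

## Interface

Orientations are given as [roll, pitch, yaw] about the fixed x, y, z axes, in that order (R = Rz(yaw) Ry(pitch) Rx(roll)).
In Python, from cell import env, capture gives the robot as it stands. The module is installed in compiled form; this text tells all that it offers.
- The arm moves only by the tool move_arm, never from a script. Its arguments are lists of equal length, an entry for each row: "delta_rot": the turn, a rotation vector about the world's x, y, z in rad, a list of three; "linear": the shift along the world's x, y, z in mm, a list of three; "fingers": the opening, from 0 (shut) to 1 (fully open). In form: {"delta_rot": [[ax, ay, az], ...], "linear": [[tx, ty, tz], ...], "fingers": [fingers, ...]}. A call has 1 to 8 rows; each row is the pose to reach, as a shift and turn from the pose commanded when the call began; what a row does not reach only later rows make up. A row lasts 1/10 s, in which the tool goes at most 50 mm and 8.59 degrees, less where a joint would pass 70% of its speed; a pose out of reach is approached as far as the arm can. A call with a gripper value outside its range is refused whole. The fingers move at their own pace and stop on an object; "newtons" is the grip in N (left out, the last holds). Time passes only in rows, so rows that repeat a pose let the fingers close. It gives the time, the measured TCP pose, the force and the opening at its end, in the units of the state.
- env.sense(): the state, without advancing time (a new reading comes with each control period).
- capture(name): name is "scene" or "top" or "wrist"; returns a dict with "pixels" (480x640x3 uint8, red, green, blue), "fx", "fy", "cx", "cy" (pixels), "eye" and "rotation" of the camera in the world. Camera axes: x right, y down, z forward; pixel columns grow to the right and rows downward; lengths in m; the calibration is good to about 2 mm. A picture is of the moment at which its call begins. There is no depth.
- env.finish_job(): hands the job in, once; it reports no verdict.
The state is a dict: "clock": time; "q": joint angles; "qvel": joint speeds; "tau": joint torques, N m; "position": TCP position; "tcp_rot": TCP orientation; "contact_force": force on the tool from outside, world axes, zero at the start; "ft_torque": the same for the moment, N m; "width": opening from 0.0 (shut) to 1.0 (fully open).
Only numpy, scipy, OpenCV 4.12 (cv2) and the standard library are available. Lean on these libraries where they do the work, as an engineer would, in place of code of your own. Each camera call takes 0.05 s, during which the arm holds its last target.

## Task

Make up the two breakfast trays from the things standing between them: the glass mug with the handle goes in the larger compartment of the long narrow tray and the egg cup in its smaller one; the glass tumbler without a handle goes in the wider compartment of the square tray and the small steel tin in its narrower one. Set each down gently, upright and flat on the tray's floor, and leave the big tin and the bowl standing where they are.

Things in the scene. Friction and masses are not known exactly. Their poses are not given: they have to be found in the camera images.
- mug: Green glass mug, open at the top, straight sides: 60 mm outside diameter, 75 mm tall, wall 4 mm, about 0.22 kg. Origin at the centre of the underside, z up. One round-bar handle on the +y side, reaching 52 mm from the axis, between 16 and 66 mm above the underside, 10 mm thick in x. It is loose and stands upright on the counter at the start.
- tumbler: Green glass tumbler, the same as the mug (60 mm diameter, 75 mm tall, straight, wall 4 mm) but without a handle, about 0.19 kg. Origin at the centre of the underside, z up. It is loose and stands upright on the counter at the start.
- egg_cup: Glazed ceramic egg cup: foot 46 mm in diameter, thin stem 20 mm in diameter, open cup 50 mm in outside diameter with straight sides from 40 to 64 mm above the underside (total height 64 mm), about 0.10 kg. Origin at the centre of the underside, z up. It is loose and stands upright on the counter at the start.
- small_tin: Small round steel tin with a closed fixed lid: 50 mm in diameter (52 mm at the lid, the top 10 mm of the side), side 52 mm tall, 66 mm with the small dark knob on top (16 mm across), about 0.16 kg. Origin at the centre of the underside, z up. It is loose and stands upright on the counter at the start.
- big_tin: Bigger round steel tin of the same make, which stays where it is: 64 mm in diameter (66 mm at the lid), side 74 mm tall, 88 mm with the knob. Origin at the centre of the underside. Loose, about 0.30 kg.
- bowl: Small glazed ceramic bowl, which stays where it is: 76 mm across the rim, 45 mm tall. Origin at the centre of the underside. Loose, about 0.20 kg.
- long_tray: Long narrow wooden tray, 196 (x) by 96 (y) mm; does not slide. Origin: centre of underside, z up. Floor 8 mm and rim 20 mm above the counter; rim and divider 6 mm thick. A divider of rim height makes two compartments: the larger, 100 (x) by 84 (y) mm inside, centred at x = -42, y = 0 mm; the smaller, 78 (x) by 84 (y) mm, centred at x = +53, y = 0 mm.
- square_tray: Square wooden tray, 178 by 178 mm; does not slide. Origin: centre of underside, z up. Floor 8 mm and rim 20 mm above the counter; rim and divider 6 mm thick. A divider of rim height makes two compartments: the wider, 166 (x) by 90 (y) mm inside, centred at x = 0, y = -38 mm; the narrower, 166 (x) by 70 (y) mm, centred at x = 0, y = +48 mm.
Not all that is in view belongs to the job. What is shaped like the small_tin but purple is not meant.

How it is judged:
At the end, for the whole second after the job is handed in: Mug, egg cup, tumbler and small tin each inside the walls of its own compartment, underside within 4 mm of the tray floor, upright within 0.1 rad, at rest, released; big tin and bowl upright (0.15 rad) and within 30 mm of where they started (x of mug in the frame of long_tray between -0.065 and -0.019 m and y of mug in the frame of long_tray between -0.016 and 0.016 m and z of mug in the frame of long_tray between 0.004 and 0.012 m and angle between each of mug, egg_cup, tumbler, small_tin's own z axis and vertical below 0.1 rad and linear speed of each of mug, egg_cup, tumbler, small_tin below 0.02 m/s and contact force between each of mug, egg_cup, tumbler, small_tin and the fingers below 0.1 N and x of egg_cup in the frame of long_tray between 0.033 and 0.073 m and y of egg_cup in the frame of long_tray between -0.024 and 0.024 m and z of egg_cup in the frame of long_tray between 0.004 and 0.012 m and x of tumbler in the frame of square_tray between -0.057 and 0.057 m and y of tumbler in the frame of square_tray between -0.057 and -0.02 m and z of tumbler in the frame of square_tray between 0.004 and 0.012 m and x of small_tin in the frame of square_tray between -0.062 and 0.062 m and y of small_tin in the frame of square_tray between 0.034 and 0.062 m and z of small_tin in the frame of square_tray between 0.004 and 0.012 m and distance of each of big_tin, bowl from where it was at the start of the episode below 0.03 m and angle between each of big_tin, bowl's own z axis and vertical below 0.15 rad); the robot touches nothing.
It fails at once if the mug, tumbler, egg cup or small tin is dropped or thrown (moves faster than 0.7 m/s with no finger on it, a fall of some 25 mm) ((linear speed of mug above 0.7 m/s and contact force between mug and the fingers below 0.1 N) or (linear speed of tumbler above 0.7 m/s and contact force between tumbler and the fingers below 0.1 N) or (linear speed of egg_cup above 0.7 m/s and contact force between egg_cup and the fingers below 0.1 N) or (linear speed of small_tin above 0.7 m/s and contact force between small_tin and the fingers below 0.1 N)).
It fails at once if the big tin is pushed more than 30 mm from its place or knocked over (distance of big_tin from where it was at the start of the episode above 0.03 m or angle between big_tin's own z axis and vertical above 0.5 rad).
It fails at once if the bowl is pushed more than 30 mm from its place or knocked over (distance of bowl from where it was at the start of the episode above 0.03 m or angle between bowl's own z axis and vertical above 0.5 rad).
It also fails if it takes over 102 s, if anything falls off the work surface, if the arm or the gripper's body presses on something with over 40 N, if the wrist force passes 120 N, or if a joint passes its speed limit or range.

## Working session

There is one attempt and no reset: what is moved stays moved. The work goes in short steps, Python scripts to look and compute and a tool call to move; the robot and the scene stay as the last step left them, time stands still between calls to the robot, and variables do not carry over. Pictures are saved under pics/ and viewed, and the job is handed in when it is done.

Besides the shell and the picture viewer there is one more tool, called after ">>>" as name(argument=value, ...) on one line, values as JSON. move_arm: Moves the arm, as the interface text tells. Its arguments: {"type":"object","properties":{"delta_rot":{"type":"array"},"linear":{"type":"array"},"fingers":{"type":"array"},"newtons":{"type":"number"}},"required":["delta_rot","linear","fingers"]}

```bash
mkdir -p pics; python3 - <<'E'
from cell import env, capture
import cv2, numpy as np, pickle
s=env.sense()
for k in s: print(k, np.round(s[k],4))
d={}
for n in ("scene","top","wrist"):
    c=capture(n); d[n]=c
    cv2.imwrite(f"pics/{n}0.png",c["pixels"][:,:,::-1])
    print(n,c["fx"],c["fy"],c["cx"],c["cy"],np.round(c["eye"],4).tolist(),np.round(c["rotation"],4).tolist())
pickle.dump(d,open("d0.pkl","wb"))
E
```

```text
clock 0.0
q [ 1.0808  0.3269 -0.1936  1.052  -0.      1.4366]
qvel [ 0.0014 -0.0015  0.0011 -0.0002 -0.0003  0.0005]
tau [-0.00000e+00 -4.43396e+01  2.62442e+01  1.55000e-02 -0.00000e+00
  0.00000e+00]
position [0.1913 0.515  0.2305]
tcp_rot [-3.1399e+00 -2.0000e-04  2.7858e+00]
contact_force [-0.0994  1.4393 -0.5994]
ft_torque [ 0.0252 -0.0456  0.0135]
width 0.9989
scene 547.3899049075976 547.3899049075976 329.6040160113747 241.63466779856418 [1.2294, 0.1453, 0.5298] [-2.1781, -0.0156, 1.8062]
top 449.2366308423428 449.2366308423428 317.2924956300209 236.70728482847568 [0.4649, 0.0061, 0.7249] [-3.0377, -0.0248, -1.5957]
wrist 387.5863821770232 387.5863821770232 320.28862343107045 239.4060724625958 [0.1151, 0.544, 0.3726] [2.8204, 0.0006, 1.2157]
```

View pics/scene0.png

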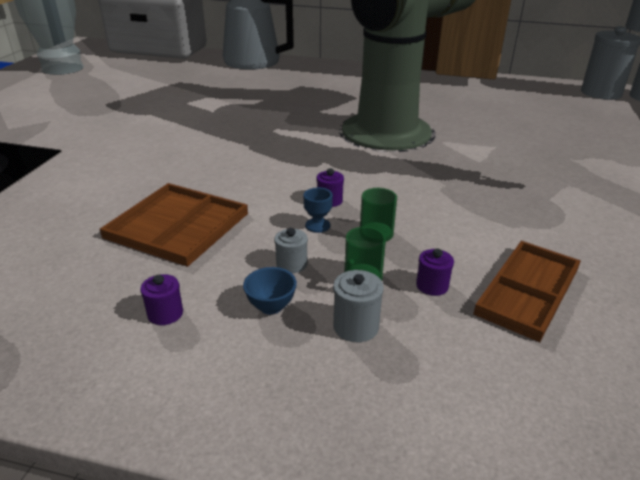

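View pics/top0.png

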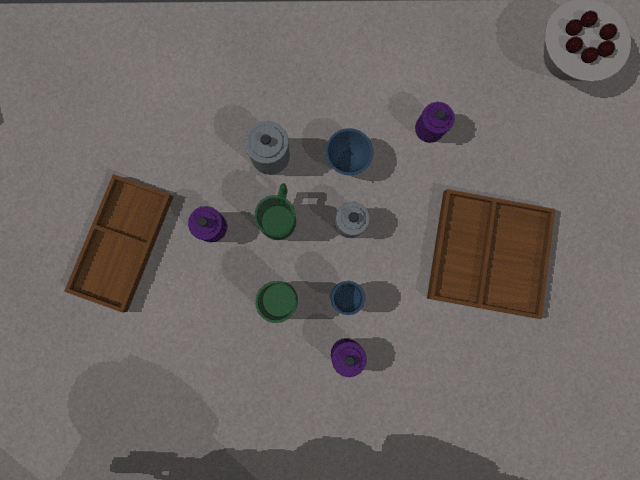

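View pics/wrist0.png

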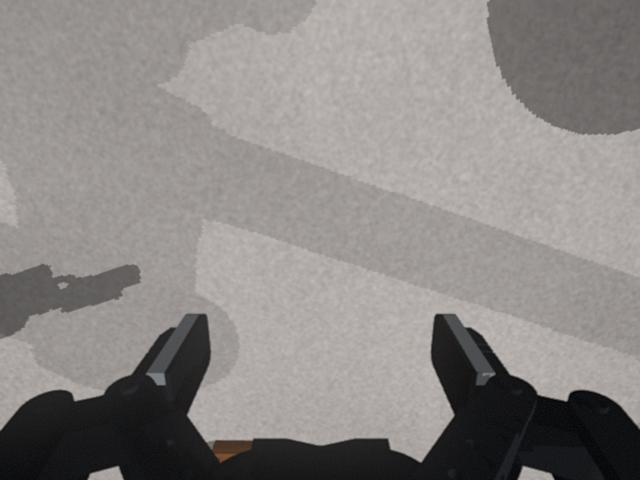

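```bash
cat > h.py <<'E'
import numpy as np, cv2, pickle
from scipy.spatial.transform import Rotation as R
def ray(c,u,v):
    d=np.array([(u-c["cx"])/c["fx"],(v-c["cy"])/c["fy"],1.0])
    return np.array(c["eye"]), R.from_euler('xyz',c["rotation"]).as_matrix()@d
def plane(c,u,v,z):
    e,d=ray(c,u,v); return e+d*(z-e[2])/d[2]
def proj(c,p):
    q=R.from_euler('xyz',c["rotation"]).as_matrix().T@(np.array(p)-c["eye"])
    return np.array([c["fx"]*q[0]/q[2]+c["cx"],c["fy"]*q[1]/q[2]+c["cy"]])
E
python3 - <<'E'
from h import *
d=pickle.load(open("d0.pkl","rb"))
c=d["top"]; hsv=cv2.cvtColor(c["pixels"],cv2.COLOR_RGB2HSV)
for n,p in dict(mug=(276,215),tumb=(277,301),egg=(347,297),tin=(352,217),purp=(207,224),tray=(110,250),tr2=(520,260),btin=(267,135),bowl=(350,150),cnt=(320,400)).items(): print(n,hsv[p[1],p[0]])
M={'green':((50,110,30),(85,255,255)),'blue':((100,100,20),(118,255,255)),'purple':((125,100,20),(150,255,255)),'wood':((5,110,20),(20,255,255)),'steel':((92,18,40),(112,90,255))}
for n in ("top","scene"):
  hs=cv2.cvtColor(d[n]["pixels"],cv2.COLOR_RGB2HSV)
  for k,(lo,hi) in M.items():
    m=cv2.inRange(hs,lo,hi)
    N,l,st,ce=cv2.connectedComponentsWithStats(m)
    for i in range(1,N):
      if st[i][4]>250: print(n,k,st[i],np.round(ce[i],1))
E
python3 - <<'E'
import cv2
for n,r,f in (("top",(60,380,180,560),2),):
  im=cv2.imread(f"pics/{n}0.png")[100:380,180:500]
  cv2.imwrite("pics/crop_top.png",cv2.resize(im,None,fx=2.1,fy=2.1,interpolation=cv2.INTER_CUBIC))
im=cv2.imread("pics/scene0.png")[140:350,220:480]
cv2.imwrite("pics/crop_scene.png",cv2.resize(im,None,fx=2.8,fy=2.8,interpolation=cv2.INTER_CUBIC))
E
```

```text
mug [ 70 112  75]
tumb [ 70 108  78]
egg [106  85  51]
tin [120  16  49]
purp [134 109  35]
tray [ 12 144  90]
tr2 [ 14 142  95]
btin [107  31  57]
bowl [105 133  50]
cnt [  0  15 119]
top green [258 184  37  56 664] [278.5 217.7]
top blue [ 326  129   47   46 1512] [349.6 151.4]
top blue [331 282  34  33 741] [347.7 297.3]
top purple [ 415  102   40   41 1051] [433.9 122.2]
top purple [188 206  39  36 950] [207.2 224.3]
top purple [331 339  35  38 955] [347.7 357.3]
top wood [  65  175  108  137 8069] [118.6 243.4]
top wood [  427   189   128   130 12657] [491.4 253.8]
top steel [ 245  121   44   49 1138] [266.7 143.4]
top steel [335 202  35  36 680] [351.4 219. ]
scene green [ 346  190   50   88 2679] [370.6 233.8]
scene blue [304 187  29  45 929] [317.8 207.6]
scene blue [ 244  267   52   47 1783] [269.8 288.3]
scene purple [317 172  27  34 549] [332. 185.]
scene purple [ 417  249   37   46 1295] [434.2 272.3]
scene purple [ 141  275   42   50 1565] [162.1 299.9]
scene wood [ 423    0   87   79 5177] [467.2  39.8]
scene wood [ 101  184  146   82 6928] [174.9 223.3]
scene wood [ 474  242  106   99 6101] [527.2 290. ]
scene steel [ 42   0  25  45 604] [54.  21.1]
scene steel [ 224    0   55   68 3157] [249.   34.8]
scene steel [ 582   27   58   72 2618] [610.9  63.6]
scene steel [ 275  229   32   63 1145] [291.2 250.9]
scene steel [ 334  271   49   71 2845] [357.1 305.3]
```

View pics/crop_top.png

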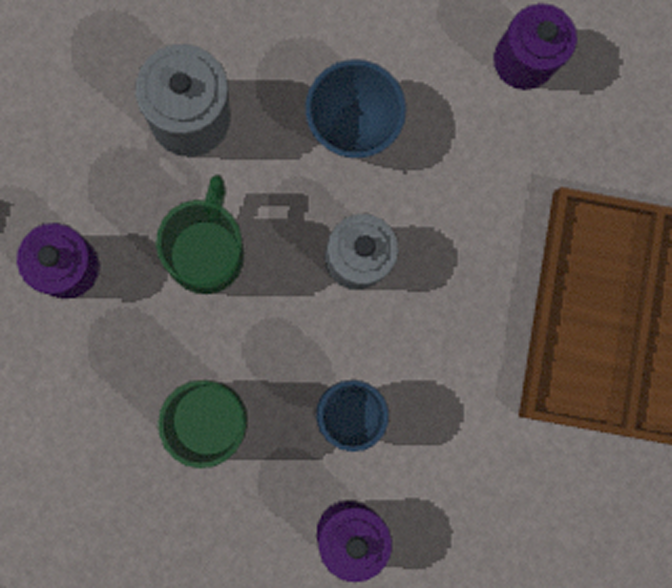

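View pics/crop_scene.png

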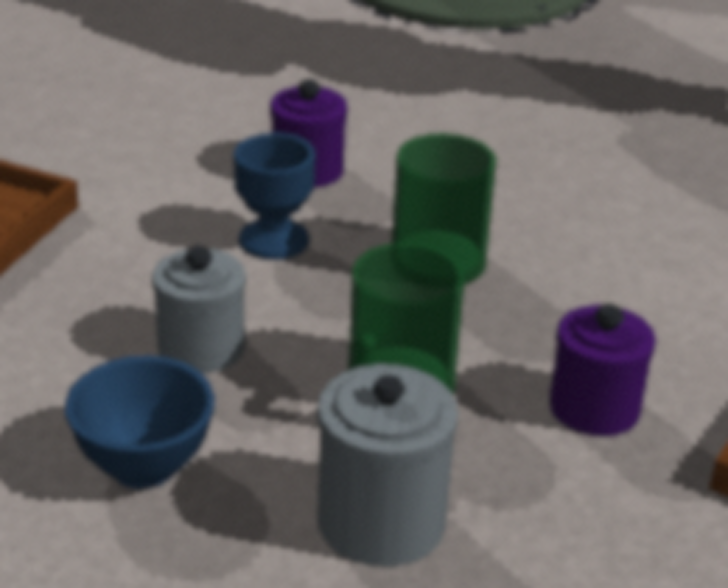

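```bash
cat > meas.py <<'E'
from h import *
from scipy.optimize import least_squares
def contour(m):
    cs,_=cv2.findContours(m,cv2.RETR_EXTERNAL,cv2.CHAIN_APPROX_NONE)
    return max(cs,key=cv2.contourArea)[:,0,:].astype(float)
def topfit(c,mask,z,r,excl=None,outward=True,free=False):
    """circle fit on the side away from camera nadir"""
    P=np.array([plane(c,u,v,z)[:2] for u,v in contour(mask)])
    ctr=P.mean(0); 
    for it in range(4):
        o=ctr-np.array(c["eye"][:2]); o/=np.linalg.norm(o)
        s=(P-ctr)@o
        sel=(s>-0.1*r) if outward else (s<0)
        if excl is not None:
            a=P-ctr; ang=np.degrees(np.arctan2(a[:,1],a[:,0]))
            sel&=~((np.abs((ang-excl+180)%360-180))<28)
        Q=P[sel]
        f=least_squares(lambda x:np.hypot(Q[:,0]-x[0],Q[:,1]-x[1])-(x[2] if free else r),list(ctr)+([r] if free else []),loss='soft_l1',f_scale=0.001)
        ctr=f.x[:2]
    return f.x, np.sqrt(np.mean(f.fun**2))
E
python3 - <<'E'
from meas import *
d=pickle.load(open("d0.pkl","rb")); c=d["top"]
hs=cv2.cvtColor(c["pixels"],cv2.COLOR_RGB2HSV)
def box(m,x0,y0,x1,y1):
    k=np.zeros_like(m);k[y0:y1,x0:x1]=m[y0:y1,x0:x1];return cv2.morphologyEx(k,cv2.MORPH_CLOSE,np.ones((5,5)))
g=cv2.inRange(hs,(50,60,20),(85,255,255)); b=cv2.inRange(hs,(98,60,20),(118,255,255)); p=cv2.inRange(hs,(122,60,20),(150,255,255))
w=cv2.inRange(hs,(3,90,20),(22,255,255)); s=cv2.inRange(hs,(90,15,30),(125,90,255))
mm=box(g,240,170,310,250)
print("green mug px",cv2.boundingRect(contour(mm).astype(np.int32)),"tumb",cv2.boundingRect(contour(box(g,240,260,310,340)).astype(np.int32)))
for n,m,z,r,e in (("mug",mm,.075,.030,None),("tumbler",box(g,240,260,310,340),.075,.030,None),("egg",box(b,320,270,380,330),.064,.025,None),("bowl",box(b,310,110,390,190),.045,.038,None),
  ("ptin1",box(p,180,190,240,260),.047,.026,None),("ptin2",box(p,310,330,380,390),.047,.026,None),("ptin3",box(p,400,90,470,150),.047,.026,None),
  ("stin",box(s,325,195,380,245),.047,.026,None),("btin",box(s,240,115,300,185),.070,.033,None)):
    print(n)
    for fr in (False,True): x,q=topfit(c,m,z,r,e,free=fr);print("   ",np.round(x,4),round(q*1e3,2))
    x,q=topfit(c,m,0,{.03:.03,.025:.023,.026:.025,.033:.032,.038:.02}[r],e,outward=False,free=False);print("   base",np.round(x,4),round(q*1e3,2))
# handle
pts=contour(mm); top=pts[pts[:,1]<190]; print("handle px",top.mean(0), plane(c,*top.mean(0),.066)[:2])
for n,bx in (("long",(50,160,185,325)),("square",(415,175,570,330))):
    k=contour(box(w,*bx)); P=np.array([plane(c,u,v,.02)[:2] for u,v in k],np.float32)
    print(n,cv2.minAreaRect(P*1000), cv2.boxPoints(cv2.minAreaRect(P*1000)).round(0).tolist())
    e=cv2.approxPolyDP(k.astype(np.int32)[:,None],6,True)[:,0]; print(e.tolist(),[plane(c,u,v,.02)[:2].round(4).tolist() for u,v in e])
E
```

```text
green mug px (254, 184, 42, 56) tumb (256, 281, 41, 42)
mug
    [0.5669 0.0487] 5.96
    [0.5667 0.0485 0.0302] 5.94
   base [0.5683 0.0518] 0.88
tumbler
    [0.4414 0.0486] 0.77
    [0.4406 0.05   0.0288] 0.43
   base [0.4391 0.0522] 0.74
egg
    [ 0.4436 -0.0529] 0.87
    [ 0.443  -0.0546  0.0236] 0.37
   base [ 0.4422 -0.0553] 1.08
bowl
    [ 0.6657 -0.0645] 0.88
    [ 0.6675 -0.0651  0.0365] 0.44
   base [ 0.6617 -0.0633] 6.13
ptin1
    [0.5598 0.1565] 0.65
    [0.5605 0.1576 0.025 ] 0.41
   base [0.5611 0.1584] 0.73
ptin2
    [ 0.3536 -0.054 ] 0.53
    [ 0.3529 -0.0544  0.0253] 0.42
   base [ 0.3513 -0.0549] 0.63
ptin3
    [ 0.7188 -0.2061] 0.6
    [ 0.7197 -0.2068  0.0251] 0.41
   base [ 0.7203 -0.2067] 0.7
stin
    [ 0.561  -0.0656] 0.9
    [ 0.5623 -0.0666  0.0248] 0.58
   base [ 0.5638 -0.0676] 0.86
btin
    [0.6752 0.0608] 0.96
    [0.6772 0.0614 0.0314] 0.55
   base [0.6789 0.0621] 1.08
handle px [282.42857143 186.14285714] [0.61002406 0.03811113]
long ((536.0928955078125, 295.8135986328125), (102.15835571289062, 196.11227416992188), 68.96011352539062) [[426.0, 283.0], [609.0, 213.0], [646.0, 308.0], [463.0, 379.0]]
[[113, 174], [65, 291], [126, 311], [172, 196]] [[0.6449, 0.3078], [0.4627, 0.3767], [0.4298, 0.2834], [0.6077, 0.2148]]
square ((506.20526123046875, -289.49609375), (183.08734130859375, 177.69761657714844), 78.23954772949219) [[401.0, -361.0], [575.0, -397.0], [612.0, -218.0], [438.0, -182.0]]
[[444, 191], [427, 297], [541, 318], [555, 210]] [[0.6072, -0.2186], [0.4392, -0.1826], [0.402, -0.3608], [0.5726, -0.3968]]
```

Candidates in the top view:
- **Green glasses:** (276,217) has the handle, so it is the mug. (277,301) has none, so it is the tumbler.
- **Tins:** the small steel one is at (352,219) and the big steel one at (267,145). The purple look-alikes are at (207,224), (349,357) and (435,122).
- **Blue:** the egg cup is at (347,297), with stem and foot visible in the scene crop. The bowl is at (350,150).

The close crops confirm these choices. I'll start with the tumbler, at about (0.440, 0.051).

>>> move_arm(linear=[[250,-465,-30],[250,-465,-30],[250,-465,-30],[250,-465,-30],[250,-465,-30],[250,-465,-30],[250,-465,-30],[250,-465,-30]], delta_rot=[[0,0,0.356],[0,0,0.356],[0,0,0.356],[0,0,0.356],[0,0,0.356],[0,0,0.356],[0,0,0.356],[0,0,0.356]], fingers=[1,1,1,1,1,1,1,1], newtons=30)

```text
clock: 0.95
position: [0.3783, 0.1675, 0.2089]
tcp_rot: [3.141, 0.0, -3.141]
contact_force: [1.5, 0.4, -0.2]
width: 1.001
```

>>> move_arm(linear=[[60,-112,-8],[60,-112,-8],[60,-112,-8],[60,-112,-60],[60,-112,-60],[60,-112,-60]], delta_rot=[[0,0,0],[0,0,0],[0,0,0],[0,0,0],[0,0,0],[0,0,0]], fingers=[1,1,1,1,1,1])

```text
clock: 1.55
position: [0.4362, 0.0575, 0.1484]
tcp_rot: [3.141, -0.004, -3.141]
contact_force: [-0.1, 0.9, 0.2]
width: 1.003
```

```bash
python3 - <<'E'
from cell import env, capture
from h import *
c=capture("wrist"); cv2.imwrite("pics/w1.png",c["pixels"][:,:,::-1])
print(env.sense()["position"],proj(c,(.440,.051,.075)),proj(c,(.568,.050,.075)),proj(c,(.5625,-.0668,.066)))
E
```

```text
[0.43747726 0.05770986 0.14957566] [308.33905564 261.21285165] [308.50774754 431.65642065] [145.95534542 415.78517314]
```

View pics/w1.png

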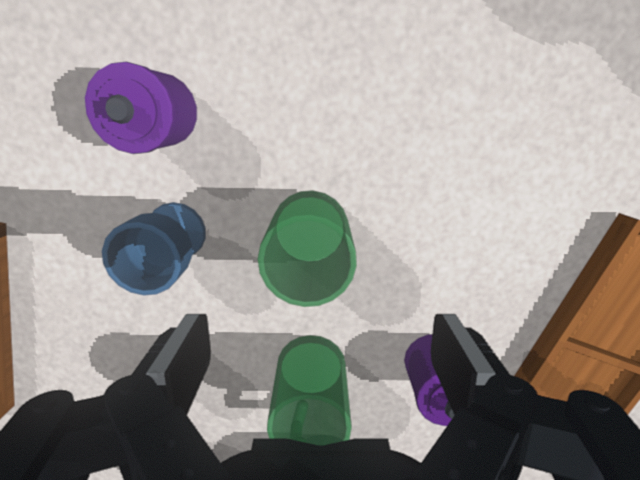

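The wrist view shows the tumbler rim centred at about (307,258). The measured position projects to (308,261), so the two agree. Descending.

>>> move_arm(linear=[[3,-7,-30],[3,-7,-60],[3,-7,-90],[3,-7,-110],[3,-7,-119],[3,-7,-119],[3,-7,-119]], delta_rot=[[0,0,0],[0,0,0],[0,0,0],[0,0,0],[0,0,0],[0,0,0],[0,0,0]], fingers=[1,1,1,1,1,1,1])

```text
clock: 2.3
position: [0.4421, 0.0506, 0.0313]
tcp_rot: [-3.141, 0.002, -3.141]
contact_force: [0.5, 0.4, 0.5]
width: 0.999
```

>>> move_arm(linear=[[0,0,0],[0,0,0],[0,0,0],[0,0,0],[0,0,0],[0,0,0],[0,0,0],[0,0,0]], delta_rot=[[0,0,0],[0,0,0],[0,0,0],[0,0,0],[0,0,0],[0,0,0],[0,0,0],[0,0,0]], fingers=[0.75,0.65,0.55,0.5,0.5,0.5,0.5,0.5], newtons=30)

```text
clock: 3.1
position: [0.4419, 0.0503, 0.0313]
tcp_rot: [-3.141, 0.002, -3.141]
contact_force: [-2.0, -1.0, 8.0]
width: 0.708
```

>>> move_arm(linear=[[0,0,20],[0,0,60],[0,0,110],[0,-40,110],[5,-85,110],[10,-130,110],[15,-175,110],[20,-220,110]], delta_rot=[[0,0,0],[0,0,0],[0,0,0],[0,0,0],[0,0,0],[0,0,0],[0,0,0],[0,0,0]], fingers=[0.5,0.5,0.5,0.5,0.5,0.5,0.5,0.5])

```text
clock: 3.9
position: [0.4606, -0.1714, 0.1405]
tcp_rot: [-3.142, 0.001, -3.141]
contact_force: [0.9, 0.1, -2.3]
width: 0.702
```

>>> move_arm(linear=[[2,-40,0],[4,-80,0],[6,-115,0],[8,-140,0],[8,-153,0],[8,-153,0],[8,-153,-30],[8,-153,-60]], delta_rot=[[0,0,0],[0,0,0],[0,0,0],[0,0,0],[0,0,0],[0,0,0],[0,0,0],[0,0,0]], fingers=[0.5,0.5,0.5,0.5,0.5,0.5,0.5,0.5])

```text
clock: 4.7
position: [0.4694, -0.3216, 0.0803]
tcp_rot: [-3.141, 0.002, -3.14]
contact_force: [0.1, 0.3, -2.3]
width: 0.706
```

```bash
python3 - <<'E'
from cell import env, capture
from h import *
c=capture("scene"); cv2.imwrite("pics/s2.png",c["pixels"][:,:,::-1])
c=capture("top"); cv2.imwrite("pics/t2.png",c["pixels"][:,:,::-1])
s=env.sense();print(s["clock"],s["position"],s["contact_force"],s["width"])
E
```

```text
4.8 [ 0.46597556 -0.31843858  0.07647804] [-0.43496556  1.44639842 -2.31833919] 0.7044323889349411
```

View pics/s2.png

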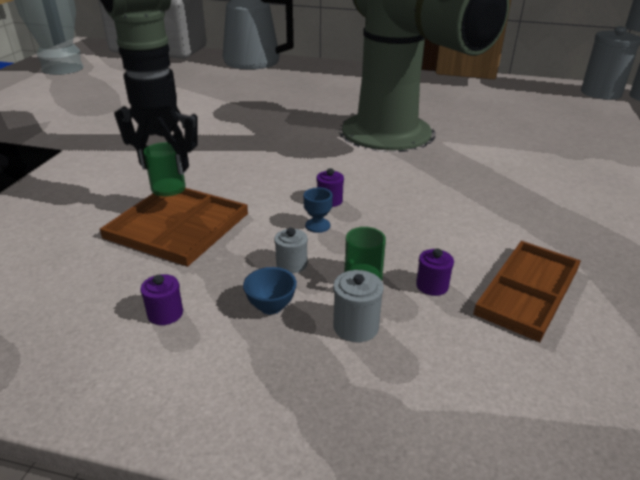

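View pics/t2.png

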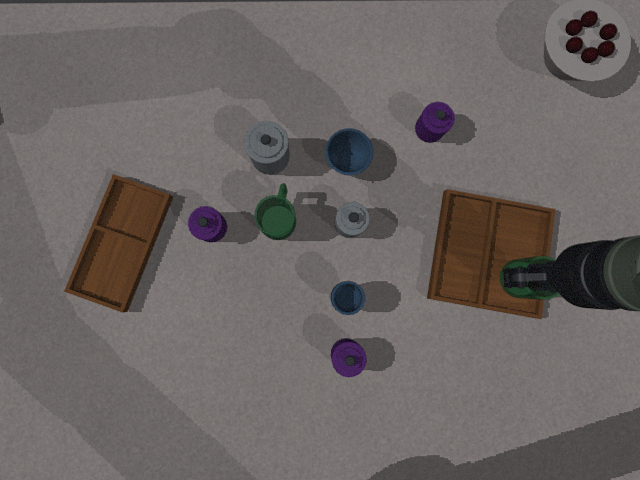

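>>> move_arm(linear=[[0,0,-15],[0,0,-28],[0,0,-36],[0,0,-39],[0,0,-41],[0,0,-42],[0,0,-42]], delta_rot=[[0,0,0],[0,0,0],[0,0,0],[0,0,0],[0,0,0],[0,0,0],[0,0,0]], fingers=[0.5,0.5,0.5,0.5,0.5,0.5,0.5])

```text
clock: 5.5
position: [0.4689, -0.3224, 0.0394]
tcp_rot: [3.141, 0.0, -3.141]
contact_force: [-1.0, 2.4, 6.3]
width: 0.702
```

>>> move_arm(linear=[[0,0,0],[0,0,0],[0,0,0],[0,0,0],[0,0,0],[0,0,0]], delta_rot=[[0,0,0],[0,0,0],[0,0,0],[0,0,0],[0,0,0],[0,0,0]], fingers=[0.75,0.8,0.9,1,1,1])

```text
clock: 6.1
position: [0.4688, -0.3227, 0.0379]
tcp_rot: [3.142, -0.0, -3.141]
contact_force: [-0.5, 0.0, -0.0]
width: 1.002
```

>>> move_arm(linear=[[0,0,20],[0,0,50],[0,0,90],[0,0,120],[-5,40,120],[-10,85,120],[-14,130,120],[-18,175,120]], delta_rot=[[0,0,0],[0,0,0],[0,0,0],[0,0,0],[0,0,0],[0,0,0],[0,0,0],[0,0,0]], fingers=[1,1,1,1,1,1,1,1])

```text
clock: 6.9
position: [0.4504, -0.1462, 0.1581]
tcp_rot: [3.142, 0.0, 3.141]
contact_force: [0.5, 0.8, 0.7]
width: 1.0
```

```bash
python3 - <<'E'
from cell import env, capture
from h import *
c=capture("top"); cv2.imwrite("pics/t3.png",c["pixels"][:,:,::-1]); pickle.dump(c,open("t3.pkl","wb"))
s=env.sense();print(s["clock"],s["position"],s["contact_force"],s["width"])
E
```

```text
6.95 [ 0.44812497 -0.1394717   0.1575327 ] [-2.64409815  6.25268722 -0.63511961] 1.0009775456139516
```

View pics/t3.png

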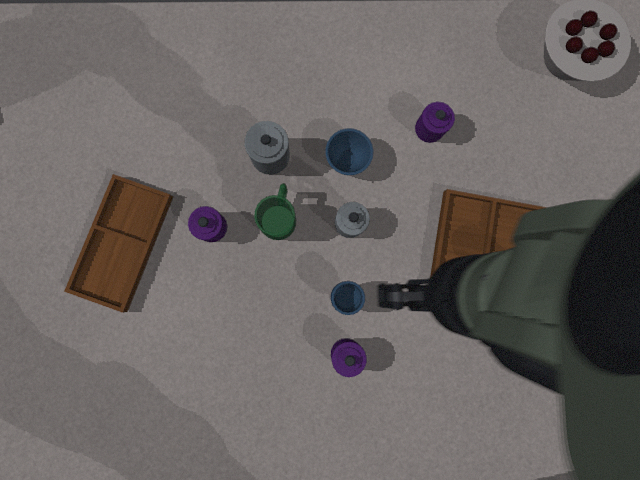

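>>> move_arm(linear=[[-4,45,0],[-8,80,0],[-8,93,0],[-8,93,-30],[-8,93,-70],[-8,93,-105],[-8,93,-125],[-8,93,-129]], delta_rot=[[0,0,0],[0,0,0],[0,0,0],[0,0,0],[0,0,0],[0,0,0],[0,0,0],[0,0,0]], fingers=[1,1,1,1,1,1,1,1])

```text
clock: 7.75
position: [0.4413, -0.0548, 0.0268]
tcp_rot: [3.141, -0.004, 3.141]
contact_force: [-0.0, 0.5, 0.7]
width: 0.998
```

>>> move_arm(linear=[[0,0,0],[0,0,0],[0,0,0],[0,0,0],[0,0,0],[0,0,0],[0,0,0],[0,0,0]], delta_rot=[[0,0,0],[0,0,0],[0,0,0],[0,0,0],[0,0,0],[0,0,0],[0,0,0],[0,0,0]], fingers=[1,0.8,0.7,0.6,0.5,0.4,0.4,0.4], newtons=25)

```text
clock: 8.55
position: [0.4438, -0.0549, 0.0301]
tcp_rot: [-3.141, 0.002, -3.141]
contact_force: [-0.4, -1.2, 6.1]
width: 0.575
```

>>> move_arm(linear=[[0,0,20],[0,0,60],[0,0,105],[5,20,115],[20,60,115],[38,100,115],[56,140,115],[74,180,115]], delta_rot=[[0,0,0],[0,0,0],[0,0,0],[0,0,-0.07],[0,0,-0.14],[0,0,-0.21],[0,0,-0.28],[0,0,-0.35]], fingers=[0.4,0.4,0.4,0.4,0.4,0.4,0.4,0.4])

```text
clock: 9.35
position: [0.5174, 0.127, 0.1446]
tcp_rot: [3.141, 0.001, 2.789]
contact_force: [1.1, -0.9, -0.1]
width: 0.575
```

>>> move_arm(linear=[[18,40,0],[36,80,0],[52,115,0],[62,140,0],[68,153,0],[68,153,0],[68,153,-35],[68,153,-70]], delta_rot=[[0,0,0],[0,0,0],[0,0,0],[0,0,0],[0,0,0],[0,0,0],[0,0,0],[0,0,0]], fingers=[0.4,0.4,0.4,0.4,0.4,0.4,0.4,0.4])

```text
clock: 10.15
position: [0.5857, 0.2781, 0.0747]
tcp_rot: [3.14, 0.003, 2.792]
contact_force: [-0.2, -0.5, -0.8]
width: 0.573
```

```bash
python3 - <<'E'
from cell import env, capture
from h import *
c=capture("scene"); cv2.imwrite("pics/s4.png",c["pixels"][100:380,250:620][:,:,::-1].repeat(2,0).repeat(2,1))
s=env.sense();print(s["clock"],s["position"],s["tcp_rot"],s["contact_force"],s["width"])
E
```

```text
10.2 [0.58115187 0.27621326 0.06752318] [-3.13639923 -0.0057099   2.79107538] [-2.63468634 -0.49063918 -5.37037337] 0.574842408747055
```

View pics/s4.png

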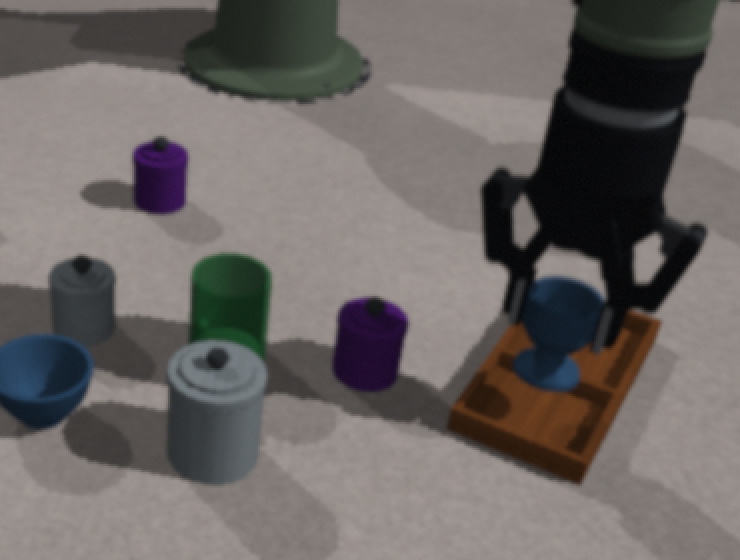

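>>> move_arm(linear=[[0,0,-12],[0,0,-24],[0,0,-31],[0,0,-34],[0,0,-36],[0,0,-37],[0,0,-37]], delta_rot=[[0,0,0],[0,0,0],[0,0,0],[0,0,0],[0,0,0],[0,0,0],[0,0,0]], fingers=[0.4,0.4,0.4,0.4,0.4,0.4,0.4])

```text
clock: 10.9
position: [0.5854, 0.2785, 0.0382]
tcp_rot: [3.141, 0.001, 2.792]
contact_force: [-1.8, -1.0, 4.0]
width: 0.572
```

Floor contact shows as about +5 N. Releasing, then going up and over to the mug at about (0.568, 0.050).

>>> move_arm(linear=[[0,0,0],[0,0,0],[0,0,0],[0,0,0],[0,0,0],[0,0,0]], delta_rot=[[0,0,0],[0,0,0],[0,0,0],[0,0,0],[0,0,0],[0,0,0]], fingers=[0.62,0.7,0.8,0.9,1,1])

```text
clock: 11.5
position: [0.5848, 0.2784, 0.0369]
tcp_rot: [-3.142, -0.0, 2.792]
contact_force: [-0.2, -0.3, -0.2]
width: 1.002
```

>>> move_arm(linear=[[0,0,20],[0,0,50],[0,0,90],[0,0,120],[-3,-40,120],[-6,-85,120],[-9,-130,120],[-12,-175,120]], delta_rot=[[0,0,0],[0,0,0],[0,0,0],[0,0,0],[0,0,0.04],[0,0,0.08],[0,0,0.11],[0,0,0.11]], fingers=[1,1,1,1,1,1,1,1])

```text
clock: 12.3
position: [0.5726, 0.102, 0.1572]
tcp_rot: [3.142, 0.001, 2.903]
contact_force: [-0.2, 0.9, 0.7]
width: 0.998
```

```bash
python3 - <<'E'
from cell import env, capture
from h import *
c=capture("scene"); cv2.imwrite("pics/s5.png",c["pixels"][100:380,250:620][:,:,::-1].repeat(2,0).repeat(2,1))
c=capture("wrist"); cv2.imwrite("pics/w5.png",c["pixels"][:,:,::-1])
s=env.sense();print(s["clock"],s["position"],s["tcp_rot"],s["contact_force"],s["width"])
print(proj(c,(.568,.050,.075)))
E
```

```text
12.4 [0.57249096 0.0985039  0.15706545] [-3.13968459e+00  6.07595988e-06  2.89523308e+00] [0.20892619 0.43726377 1.28335657] 1.0002992315402168
[247.77276495 260.44277678]
```

View pics/s5.png

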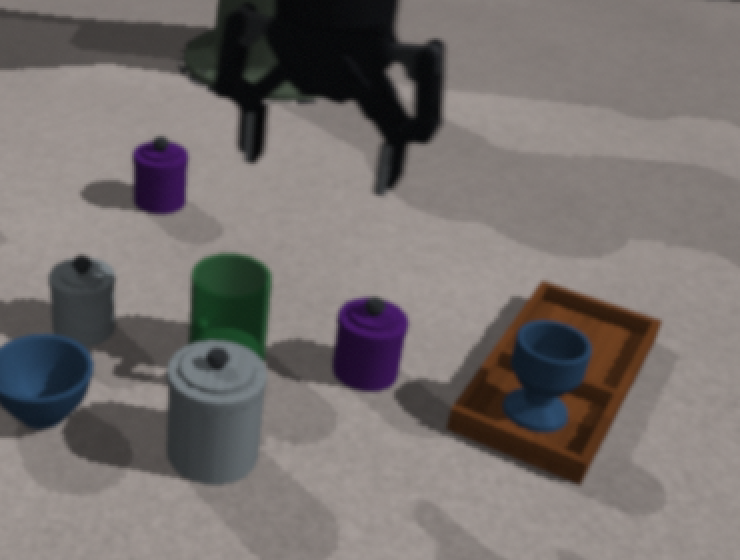

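View pics/w5.png

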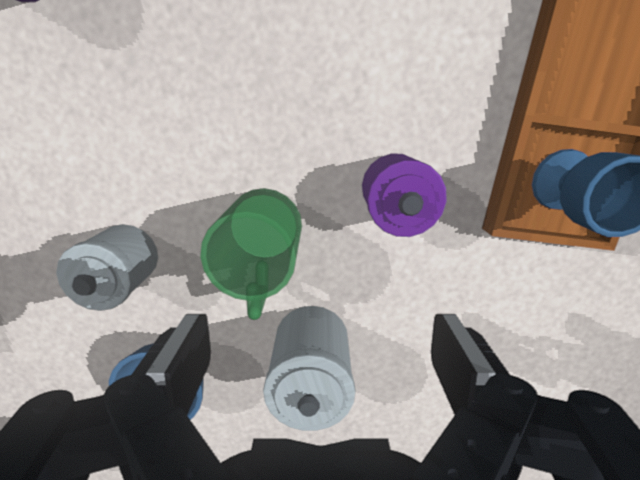

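The egg cup stands upright in the smaller compartment. In the wrist view the mug rim is at (248,258), with (248,260) predicted, and its handle is at (256,310), square to the jaws. Descending on the mug.

>>> move_arm(linear=[[-3,-30,0],[-5,-50,0],[-5,-53,0],[-5,-53,-35],[-5,-53,-75],[-5,-53,-110],[-5,-53,-124],[-5,-53,-126]], delta_rot=[[0,0,0],[0,0,0],[0,0,0],[0,0,0],[0,0,0],[0,0,0],[0,0,0],[0,0,0]], fingers=[1,1,1,1,1,1,1,1])

```text
clock: 13.2
position: [0.566, 0.0516, 0.0286]
tcp_rot: [-3.141, -0.004, 2.903]
contact_force: [-0.5, -0.4, -0.1]
width: 1.001
```

>>> move_arm(linear=[[0,0,0],[0,0,0],[0,0,0],[0,0,0],[0,0,0],[0,0,0],[0,0,0],[0,0,0]], delta_rot=[[0,0,0],[0,0,0],[0,0,0],[0,0,0],[0,0,0],[0,0,0],[0,0,0],[0,0,0]], fingers=[1,0.85,0.75,0.65,0.55,0.5,0.5,0.5], newtons=30)

```text
clock: 14.0
position: [0.5691, 0.0502, 0.0324]
tcp_rot: [3.141, 0.003, 2.902]
contact_force: [-0.1, -0.1, 6.0]
width: 0.681
```

```bash
python3 - <<'E'
from cell import env, capture
from h import *
c=capture("wrist"); cv2.imwrite("pics/w6.png",c["pixels"][:,:,::-1])
s=env.sense();print(s["clock"],s["position"],s["tcp_rot"],s["contact_force"],s["width"])
E
```

```text
14.05 [0.56908194 0.05022898 0.03243827] [3.14113329e+00 2.74027214e-03 2.90171932e+00] [-0.63356387  0.26621411  7.13201613] 0.6796499933528899
```

View pics/w6.png

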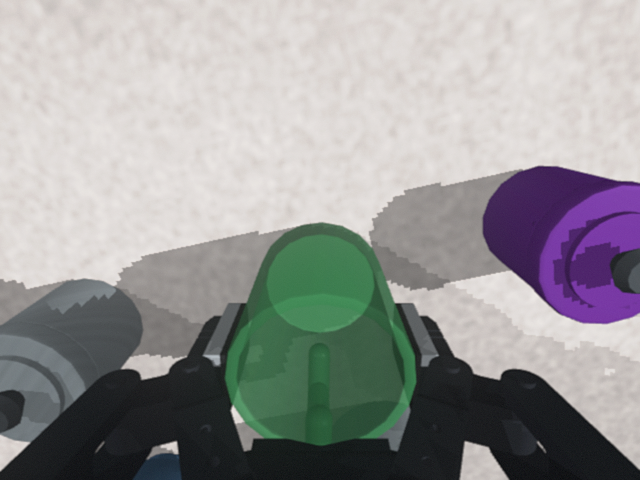

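The mug sits centred between the pads with its handle clear of them. Lifting, turning it +1.2 rad so the handle faces outward, and carrying it over.

>>> move_arm(linear=[[0,0,20],[0,0,60],[0,0,105],[-5,20,115],[-17,60,115],[-29,100,115],[-41,140,115],[-53,180,115]], delta_rot=[[0,0,0],[0,0,0],[0,0,0],[0,0,0.12],[0,0,0.25],[0,0,0.38],[0,0,0.51],[0,0,0.64]], fingers=[0.5,0.5,0.5,0.5,0.5,0.5,0.5,0.5])

```text
clock: 14.85
position: [0.5139, 0.2316, 0.146]
tcp_rot: [3.141, -0.0, -2.737]
contact_force: [-0.2, -0.8, -2.1]
width: 0.68
```

>>> move_arm(linear=[[-10,40,0],[-17,65,0],[-22,80,0],[-22,83,0],[-22,83,0],[-22,83,-35],[-22,83,-70],[-22,83,-70]], delta_rot=[[0,0,0.13],[0,0,0.26],[0,0,0.39],[0,0,0.5],[0,0,0.56],[0,0,0.56],[0,0,0.56],[0,0,0.56]], fingers=[0.5,0.5,0.5,0.5,0.5,0.5,0.5,0.5])

```text
clock: 15.65
position: [0.4887, 0.3114, 0.0715]
tcp_rot: [3.137, -0.008, -2.181]
contact_force: [-1.5, -1.8, -1.9]
width: 0.678
```

```bash
python3 - <<'E'
from cell import env, capture
from h import *
c=capture("scene"); cv2.imwrite("pics/s7.png",c["pixels"][100:380,250:620][:,:,::-1].repeat(2,0).repeat(2,1))
s=env.sense();print(s["clock"],s["position"],s["tcp_rot"],s["contact_force"],s["width"])
E
```

```text
15.7 [0.49032191 0.31220515 0.07395339] [ 3.1383754  -0.00530419 -2.18144569] [-0.8074578  -0.30628647 -1.08698435] 0.6786593568687818
```

View pics/s7.png

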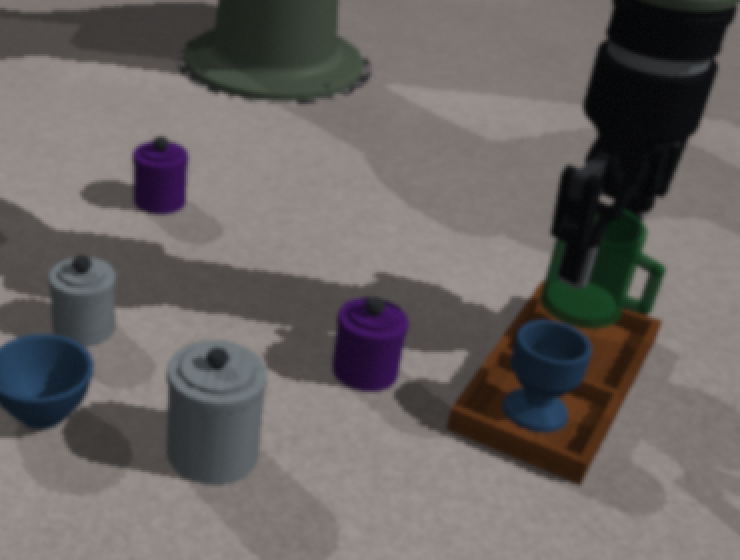

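>>> move_arm(linear=[[0,0,-12],[0,0,-24],[0,0,-31],[0,0,-34],[0,0,-36],[0,0,-37],[0,0,-37]], delta_rot=[[0,0,0],[0,0,0],[0,0,0],[0,0,0],[0,0,0],[0,0,0],[0,0,0]], fingers=[0.5,0.5,0.5,0.5,0.5,0.5,0.5])

```text
clock: 16.4
position: [0.4927, 0.3133, 0.0405]
tcp_rot: [-3.141, 0.0, -2.181]
contact_force: [-4.6, -3.1, 7.5]
width: 0.684
```

>>> move_arm(linear=[[0,0,0],[0,0,0],[0,0,0],[0,0,0],[0,0,0],[0,0,0]], delta_rot=[[0,0,0],[0,0,0],[0,0,0],[0,0,0],[0,0,0],[0,0,0]], fingers=[0.72,0.76,0.8,0.86,0.86,0.86])

```text
clock: 17.0
position: [0.4928, 0.3134, 0.0389]
tcp_rot: [3.141, -0.0, -2.181]
contact_force: [-0.2, 0.2, 0.4]
width: 0.858
```

>>> move_arm(linear=[[0,0,20],[0,0,50],[0,0,90],[0,0,130],[3,-20,130],[7,-60,130],[11,-100,130],[14,-140,130]], delta_rot=[[0,0,0],[0,0,0],[0,0,0],[0,0,0],[0,0,-0.13],[0,0,-0.26],[0,0,-0.39],[0,0,-0.52]], fingers=[0.86,0.86,0.86,0.9,1,1,1,1])

```text
clock: 17.8
position: [0.5069, 0.1722, 0.1691]
tcp_rot: [-3.141, 0.0, -2.706]
contact_force: [1.0, -1.0, 0.4]
width: 1.002
```

```bash
python3 - <<'E'
from cell import env, capture
from h import *
c=capture("scene"); cv2.imwrite("pics/s8.png",c["pixels"][100:380,250:620][:,:,::-1].repeat(2,0).repeat(2,1))
c=capture("top"); cv2.imwrite("pics/t8.png",c["pixels"][:,:,::-1])
s=env.sense();print(s["clock"],s["position"],s["tcp_rot"],s["contact_force"],s["width"])
E
```

```text
17.9 [0.50704432 0.16947067 0.1689896 ] [-3.14028874e+00 -8.55383952e-04 -2.70845239e+00] [-0.35194754 -0.22632427  0.4576548 ] 0.9991265580973748
```

View pics/s8.png

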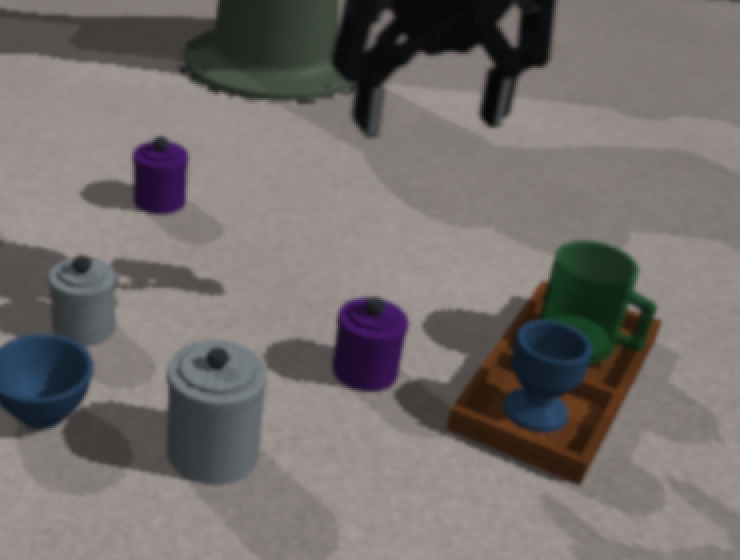

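View pics/t8.png

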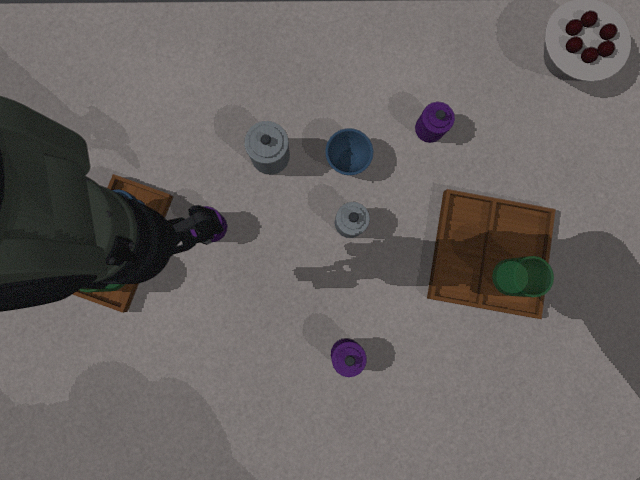

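The mug is upright in the larger compartment with its handle outward. In the top view the tumbler is flat in the wider compartment, with its base at (511,277). Next is the steel tin.

>>> move_arm(linear=[[10,-45,0],[20,-90,0],[30,-135,0],[40,-175,0],[49,-210,0],[56,-235,-10],[56,-240,-19],[56,-240,-19]], delta_rot=[[0,0,0.1],[0,0,0.2],[0,0,0.3],[0,0,0.35],[0,0,0.35],[0,0,0.35],[0,0,0.35],[0,0,0.35]], fingers=[1,1,1,1,1,1,1,1])

```text
clock: 18.7
position: [0.5618, -0.0664, 0.1483]
tcp_rot: [3.139, -0.001, -2.352]
contact_force: [-0.4, 0.5, 0.6]
width: 0.999
```

```bash
python3 - <<'E'
from cell import env, capture
from h import *
c=capture("wrist"); cv2.imwrite("pics/w9.png",c["pixels"][:,:,::-1])
s=env.sense();print(s["clock"],s["position"],s["tcp_rot"],s["contact_force"],s["width"])
print(proj(c,(.5625,-.067,.066)),proj(c,(.5625,-.067,.052)))
E
```

```text
18.75 [ 0.56185381 -0.06559776  0.1490063 ] [ 3.13894399e+00 -7.28064303e-04 -2.35068906e+00] [-0.13223922 -0.33961905 -0.09142098] 0.9982242616356939
[317.36584188 249.21461872] [317.43477057 241.88895169]
```

View pics/w9.png

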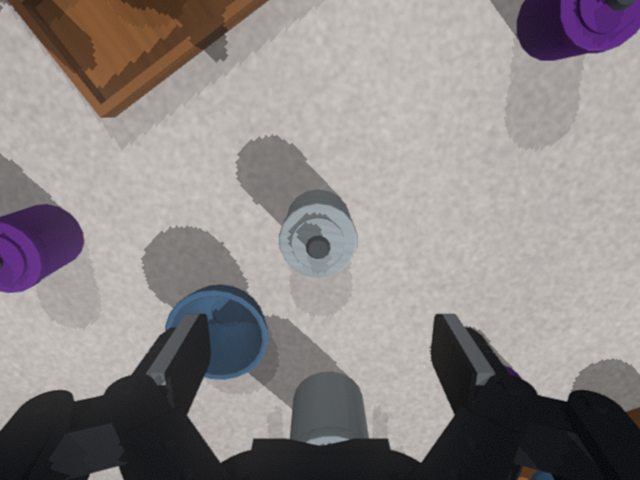

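The knob at (317,247) matches the prediction of (317,249), and the tin is steel-coloured, not purple. Descending.

>>> move_arm(linear=[[1,-1,-35],[1,-1,-75],[1,-1,-105],[1,-1,-125],[1,-1,-133],[1,-1,-135],[1,-1,-135]], delta_rot=[[0,0,0],[0,0,0],[0,0,0],[0,0,0],[0,0,0],[0,0,0],[0,0,0]], fingers=[1,1,1,1,1,1,1])

```text
clock: 19.45
position: [0.5645, -0.067, 0.0158]
tcp_rot: [-3.141, 0.001, -2.35]
contact_force: [-0.4, 0.5, 0.7]
width: 1.002
```

>>> move_arm(linear=[[0,0,0],[0,0,0],[0,0,0],[0,0,0],[0,0,0],[0,0,0],[0,0,0],[0,0,0]], delta_rot=[[0,0,0],[0,0,0],[0,0,0],[0,0,0],[0,0,0],[0,0,0],[0,0,0],[0,0,0]], fingers=[0.85,0.75,0.65,0.55,0.45,0.4,0.4,0.4], newtons=30)

```text
clock: 20.25
position: [0.5643, -0.0678, 0.0159]
tcp_rot: [-3.141, 0.001, -2.352]
contact_force: [-1.8, 0.5, 6.4]
width: 0.595
```

>>> move_arm(linear=[[0,0,20],[0,0,60],[0,0,90],[-7,-40,90],[-15,-80,90],[-22,-120,90],[-29,-155,90],[-33,-175,90]], delta_rot=[[0,0,0],[0,0,0],[0,0,0],[0,0,0.13],[0,0,0.26],[0,0,0.39],[0,0,0.52],[0,0,0.58]], fingers=[0.4,0.4,0.4,0.4,0.4,0.4,0.4,0.4])

```text
clock: 21.05
position: [0.53, -0.2455, 0.1049]
tcp_rot: [-3.141, -0.001, -1.77]
contact_force: [0.6, 0.2, -1.7]
width: 0.596
```

>>> move_arm(linear=[[0,-5,0],[0,-5,-15],[0,-5,-35],[0,-5,-45],[0,-5,-45]], delta_rot=[[0,0,0],[0,0,0],[0,0,0],[0,0,0],[0,0,0]], fingers=[0.4,0.4,0.4,0.4,0.4])

```text
clock: 21.55
position: [0.5296, -0.2461, 0.0583]
tcp_rot: [3.138, 0.002, -1.771]
contact_force: [-0.2, 1.2, -1.4]
width: 0.596
```

```bash
python3 - <<'E'
from cell import env, capture
from h import *
c=capture("scene"); cv2.imwrite("pics/s10.png",c["pixels"][80:360,60:430][:,:,::-1].repeat(2,0).repeat(2,1))
s=env.sense();print(s["clock"],s["position"],s["tcp_rot"],s["contact_force"],s["width"])
E
```

```text
21.6 [ 0.53037474 -0.24664199  0.05938773] [ 3.13979618e+00  8.57837411e-04 -1.77105253e+00] [ 0.04440893  0.14961617 -0.68191902] 0.5964337057633039
```

View pics/s10.png

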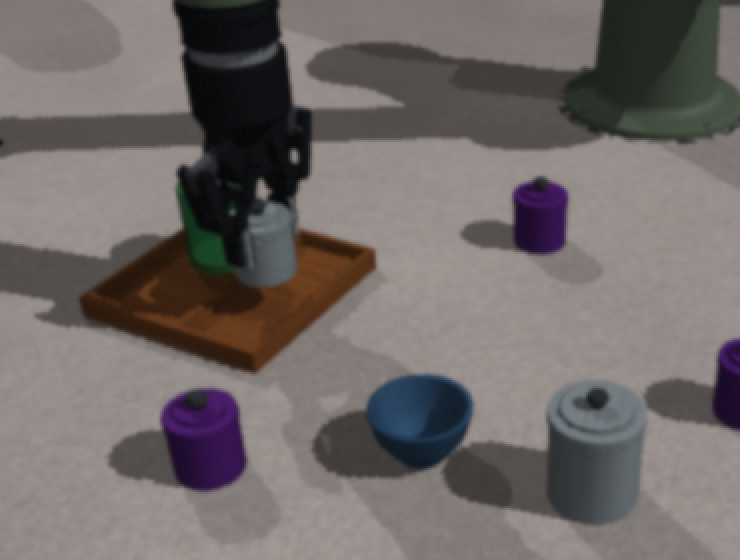

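>>> move_arm(linear=[[0,0,-12],[0,0,-24],[0,0,-31],[0,0,-34],[0,0,-36],[0,0,-37],[0,0,-37]], delta_rot=[[0,0,0],[0,0,0],[0,0,0],[0,0,0],[0,0,0],[0,0,0],[0,0,0]], fingers=[0.4,0.4,0.4,0.4,0.4,0.4,0.4])

```text
clock: 22.3
position: [0.5304, -0.2474, 0.0239]
tcp_rot: [3.141, 0.0, -1.771]
contact_force: [-3.2, 3.0, 5.2]
width: 0.601
```

>>> move_arm(linear=[[0,0,0],[0,0,0],[0,0,0],[0,0,0],[0,0,0],[0,0,0]], delta_rot=[[0,0,0],[0,0,0],[0,0,0],[0,0,0],[0,0,0],[0,0,0]], fingers=[0.65,0.7,0.8,0.86,0.86,0.86])

```text
clock: 22.9
position: [0.5308, -0.2477, 0.0229]
tcp_rot: [3.142, 0.0, -1.771]
contact_force: [-0.7, -0.3, -0.1]
width: 0.86
```

>>> move_arm(linear=[[0,0,20],[0,0,50],[0,0,90],[0,0,130],[-40,15,150],[-80,30,150],[-120,45,150],[-160,60,150]], delta_rot=[[0,0,0],[0,0,0],[0,0,0],[0,0,0],[0,0,0],[0,0,0],[0,0,0],[0,0,0]], fingers=[0.86,0.86,0.86,0.86,0.86,0.86,0.86,0.86])

```text
clock: 23.7
position: [0.3694, -0.187, 0.1731]
tcp_rot: [-3.141, -0.0, -1.771]
contact_force: [-0.3, -1.2, 0.1]
width: 0.862
```

```bash
python3 - <<'E'
from cell import env, capture
from h import *
for n in("scene","top"):
    c=capture(n); cv2.imwrite(f"pics/{n}11.png",c["pixels"][:,:,::-1]); pickle.dump(c,open(n+"11.pkl","wb"))
s=env.sense();print(s["clock"],s["position"],s["contact_force"],s["width"])
E
```

```text
23.8 [ 0.36497206 -0.18393447  0.17194478] [-0.11762212 -0.22195293  0.18774877] 0.8633066338910397
```

View pics/top11.png

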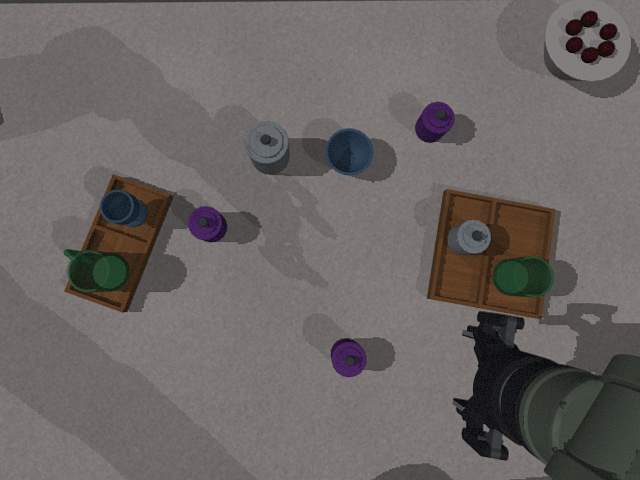

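View pics/scene11.png

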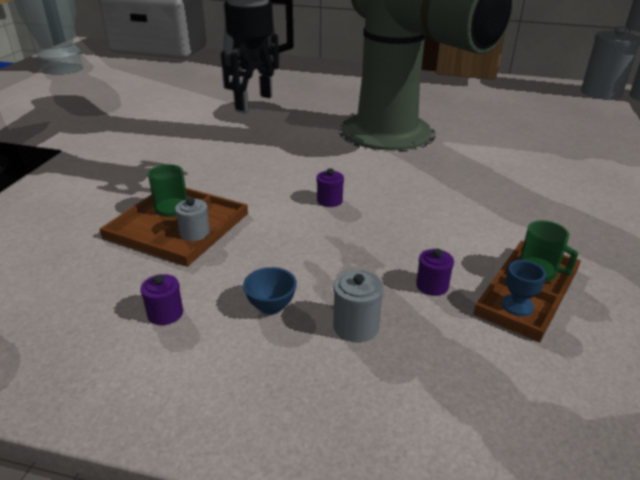

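```bash
python3 - <<'E'
from meas import *
c=pickle.load(open("top11.pkl","rb")); c0=pickle.load(open("d0.pkl","rb"))["top"]
hs=cv2.cvtColor(c["pixels"],cv2.COLOR_RGB2HSV); h0=cv2.cvtColor(c0["pixels"],cv2.COLOR_RGB2HSV)
def box(m,x0,y0,x1,y1):
    k=np.zeros_like(m);k[y0:y1,x0:x1]=m[y0:y1,x0:x1];return cv2.morphologyEx(k,cv2.MORPH_CLOSE,np.ones((5,5)))
def masks(hs): return cv2.inRange(hs,(50,60,20),(85,255,255)),cv2.inRange(hs,(98,60,20),(118,255,255)),cv2.inRange(hs,(90,15,30),(125,90,255))
g,b,s=masks(hs)
L=((.5368,.2974),-.361);S=((.5057,-.2917),-.208)
def fr(T,p):
    a=T[1];d=np.array(p)-T[0];return np.array([np.cos(a)*d[0]+np.sin(a)*d[1],-np.sin(a)*d[0]+np.cos(a)*d[1]])
for n,m,z,r,T,rb in (("mug",box(g,50,240,140,300),.083,.03,L,.03),("egg",box(b,90,180,160,235),.072,.025,L,.023),("tumbler",box(g,480,250,565,310),.083,.03,S,.03),("tin",box(s,440,210,500,260),.055,.026,S,.025)):
    x,q=topfit(c,m,z,r); y,q2=topfit(c,m,.008,rb,outward=False)
    print(n,"rim",fr(T,x[:2]).round(4),round(q*1e3,1),"base",fr(T,y[:2]).round(4),round(q2*1e3,1))
for cc,hh in((c0,h0),(c,hs)):
    g,b,s=masks(hh); print("bowl",topfit(cc,box(b,310,110,390,190),.045,.038)[0].round(4),"btin",topfit(cc,box(s,240,115,300,185),.07,.033)[0].round(4))
E
```

```text
mug rim [-0.047  -0.0018] 4.8 base [-0.0496  0.0013] 0.9
egg rim [ 0.0508 -0.0015] 0.8 base [0.0507 0.0027] 0.9
tumbler rim [-0.0316 -0.0351] 0.9 base [-0.0308 -0.0397] 1.1
tin rim [0.0138 0.0487] 0.9 base [0.0155 0.0461] 1.1
bowl [ 0.6657 -0.0645] btin [0.6752 0.0608]
bowl [ 0.6658 -0.0644] btin [0.675  0.0607]
```

All four are well inside their limits. Rim and base fits agree within about 5 mm, so all stand upright, and the bowl and big tin have not moved. I'll let the arm settle, then hand in.

>>> move_arm(linear=[[0,0,0],[0,0,0],[0,0,0]], delta_rot=[[0,0,0],[0,0,0],[0,0,0]], fingers=[0.86,0.86,0.86])

```text
clock: 24.1
position: [0.3722, -0.1885, 0.1732]
tcp_rot: [-3.14, -0.001, -1.771]
contact_force: [-0.4, -0.1, -0.3]
width: 0.86
```

```bash
python3 -c "
from cell import env
print(env.finish_job()); print(env.sense()['clock'])"
```

```text
the job is handed in; nothing more can be done
None
the job is handed in; nothing more can be done
```

I placed all four things in their compartments, in the order tumbler, egg cup, mug, small tin, and handed the job in at about 24 s. No verdict was reported.

Positions in each tray's frame, from the last top-view check (rim fit; base fits agree within about 5 mm):

| Thing | x (mm) | y (mm) | Compartment |
|---|---|---|---|
| Mug | -47 | -2 | larger, long tray |
| Egg cup | 51 | -2 | smaller, long tray |
| Tumbler | -32 | -35 | wider, square tray |
| Small tin | 14 | 49 | narrower, square tray |

- **Limits:** all four are inside their limits and look upright in both views. Each was lowered until the wrist force showed it on the tray floor, then released.
- **Big tin and bowl:** both measured within 1 mm of where they started.
- **Disagreements:** the mug's rim fit had a 5 mm residual because its handle is in the outline. Its grip width also read 58 mm instead of 60, but a wrist picture showed it centred between the pads.

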